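Jam from behind the teapot

ROBOT

A 6-joint arm with a two-finger parallel gripper is mounted at the origin on a cart in front of the work surface, level with it; the furniture and walls round the work are solid. World frame = base frame: x ahead of the robot, y to its left, z up, the work surface at z = 0. Lengths are in m, angles in rad, forces in N, time in s.
With the tool pointing down it reaches from about 0.325 to 0.9 m from the base axis. Payload 6.1 kg.
Tool frame: the origin (TCP) lies midway between the tips of the shut fingers; the grasp point (between the pads) lies 19 mm behind it; z points along the fingers, y is the line along which they close (so a half turn about z gives the same grasp; the last joint's range is limited). The gripper opens to 85 mm and grips with 20 to 120 N. Pads are 22 mm wide; open, the fingers measure 114 mm over their backs; the gripper's body (76 mm by 85 mm) begins 54 mm behind the grasp point. The pads swing forward as they close: fully open they stand 13 mm farther back than shut.
Start: joints at [1.187, 0.22, 1.526, -0, 1.395, -0.126], TCP at [0.159, 0.604, 0.231] pointing down, gripper open.
Joint ranges: [-2.98, 2.98], [-0.91, 2.08], [0.09, 2.57], [-1.24, 4.39], [0.2, 2.65], [-2.68, 2.68]. Speed limits (rad/s): [2.57, 2.57, 3.01, 3.14, 3.14, 3.14].

INTERFACE

Orientations are given as [roll, pitch, yaw] about the fixed x, y, z axes, in that order (R = Rz(yaw) Ry(pitch) Rx(roll)).
In Python, from plant import movep, move_l, set_joints, gripper_to, hold, inverse_kinematics, observe, get_image, get_calibration, Unreachable, job_done gives the robot as it stands. Calls block until the motion is done:
- movep(position, orientation): joint-space move of the TCP to a pose.
- move_l(position, feed=0.15, rotation=None, max_force=None): straight line of the TCP; rotation=None keeps the orientation; feed is the mean speed in m/s. With max_force (N) it stops when the force on the tool has changed by that much, and returns True; else False.
- set_joints(angles): joint-space move.
- gripper_to(opening, f_grip=None): finger opening in m; f_grip is the grip in N (None keeps the last); returns when the fingers have stopped.
- hold(seconds).
- inverse_kinematics(position, orientation): joint angles nearest the present ones, or None.
- observe(): the state.
- get_image(name): name is "side" or "top" or "wrist"; returns (picture, depth): 420x560x3 uint8, red, green, blue; 420x560 float32, m along the optical axis (not along the pixel's ray), 0 where there is no reading.
- get_calibration(name): a dict with "intrinsics" (3x3 intrinsics, pixels), "world_from_camera" (4x4, takes a point from camera to world coordinates). Camera axes: x right, y down, z forward; pixel columns grow to the right and rows downward; lengths in m; the calibration is good to about 2 mm. A picture is of the moment at which its call begins: read the wrist's pose just before it. get_calibration takes no time and is no camera call; for the wrist camera it gives the pose at the moment of the call.
A pose or a line that the arm cannot do raises Unreachable and nothing moves.
- job_done(): hands the job in; it is judged then, once.
The state is a dict: "time_s": time; "q": joint angles; "joint_velocities": joint speeds; "joint_torque": joint torques, N m; "eef_pos": TCP position; "tcp_rot": TCP orientation; "ft_force": force on the tool from outside, world axes, zero at the start; "torque": the same for the moment, N m; "opening": finger opening in m; "grasp_force": force on a finger pad.
Only numpy, scipy, OpenCV 4.12 (cv2) and the standard library are available. Lean on these libraries where they do the work, as an engineer would, in place of code of your own. Each camera call takes 0.05 s, during which the arm holds its last target. There are 200 camera calls.

TASK

The jam jar stands in its little wooden bay behind the teapot. Lift the teapot out of the way by its top handle and stand it on the round cork trivet, then take the jam jar out and stand it on the round white marble board. Finally put the teapot back where it stood in front of the bay, facing the same way; keep the teapot level throughout.

Things in the scene. Friction and masses are not known exactly. Their poses are not given: they have to be found in the camera images.
- teapot_handle (a point): Middle of the cane handle arched over a white patterned teapot (111 wide, 167 long with spout, 186 mm high; 0.6 kg). It is 177 mm above the teapot's underside, over the middle of its round body (110 mm across, 103 mm high). The handle is 8 mm thick along x, 14 mm high here and arches along y: pinch it across x from above. y points to the spout, z up.
- teapot_spout (a point): Tip region of the teapot's spout, 107 mm along the teapot's y from the handle's middle and 95 mm above the underside.
- jam_center (a point): Centre, half-way up, of the jam jar: red jam, gold lid, 60 mm across, 70 mm high, 0.23 kg. It starts on the 6 mm floor of a wooden bay, 5 to 15 mm behind the teapot; bay walls 17 mm left and right of it and 46 mm behind, tops 56 mm above the counter, open to the teapot. x points to the bay's back wall (within 3 degrees), z up: grip along x, a finger in front, one behind.
- trivet_top (a point): Centre of the upper face of the fixed round cork trivet, 190 mm across, 8 mm high, bare at the start; it lies on the left or the right. Its upper face is 8 mm above the counter.
- board_top (a point): Centre of the upper face of the fixed round white marble board, 170 mm across, 12 mm high, bare at the start; it lies on the side opposite the trivet.
Not all that is in view belongs to the job. What is shaped like the part that bears jam_center but blue is not meant.

How it is judged:
By the outcome, as a careful person would: the job done as asked, in the order asked, and still so for the second after the job is handed in, with the robot touching nothing.
It also fails if it takes over 72 s, if anything falls off the work surface, if the arm or the gripper's body presses on something with over 40 N, if the wrist force passes 120 N, or if a joint passes its speed limit or range.

## Working session

There is one attempt and no reset: what is moved stays moved. The work goes in short steps, each a Python script; the robot and the scene stay as the last script left them, time stands still between calls to the robot, and variables do not carry over. Pictures are saved under pics/ and viewed, at most 10 in all, crops included, and the job is handed in when it is done.

```bash
ls; mkdir -p pics
cat > h.py <<'E'
import numpy as np, cv2
from plant import *
def cap(name):
    c=get_calibration(name); im,d=get_image(name); np.savez(f'{name}.npz',im=im,d=d,K=c['intrinsics'],T=c['world_from_camera']); return im,d,np.array(c['intrinsics']),np.array(c['world_from_camera'])
def cloud(d,K,T):
    v,u=np.mgrid[:d.shape[0],:d.shape[1]]
    p=np.stack([(u-K[0,2])/K[0,0]*d,(v-K[1,2])/K[1,1]*d,d],-1)
    w=p@T[:3,:3].T+T[:3,3]; w[d==0]=np.nan
    return w
E
python3 - <<'E'
from h import *
for n in('top','side'):
    im,d,K,T=cap(n); cv2.imwrite(f'pics/{n}0.png',im[...,::-1]); print(n,T.round(3).tolist(),K[0,0])
o=observe();print(o['time_s'],o['eef_pos'],o['tcp_rot'],o['opening'])
E
```

```text
pics
top [[0.027, -0.992, 0.12, 0.394], [-0.999, -0.031, -0.032, -0.07], [0.036, -0.119, -0.992, 1.302], [0.0, 0.0, 0.0, 1.0]] 427.99178568597614
side [[0.978, -0.127, 0.163, 0.329], [-0.206, -0.652, 0.73, -1.018], [0.013, -0.748, -0.664, 0.958], [0.0, 0.0, 0.0, 1.0]] 428.7333204015902
0.1 [0.15913895 0.60384709 0.23032786] [-3.13989617e+00 -2.00371223e-04  2.88381120e+00] 0.08521659132113663
```

View pics/top0.png

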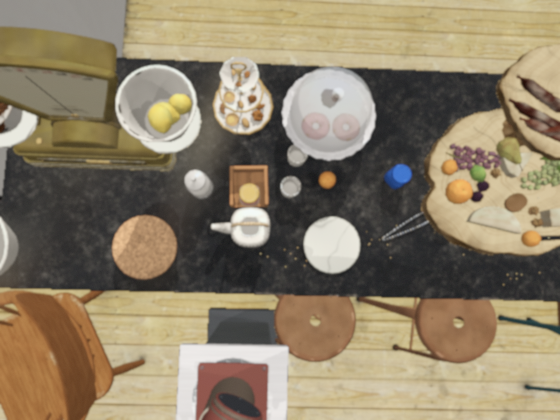

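View pics/side0.png

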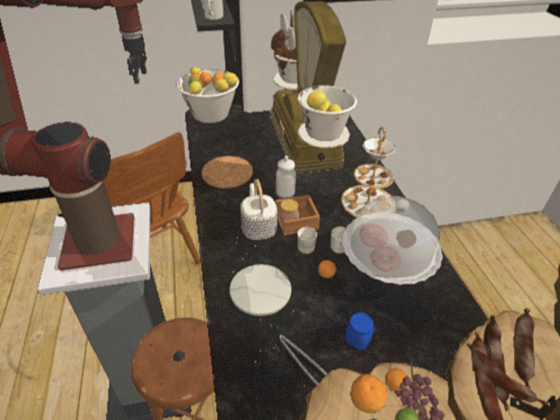

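Top view: the teapot is at (250,228) with its spout to the left at (215,227). The gold-lidded jar is at (249,192) in the bay, the trivet at (145,247) and the board at (332,245). Candidates for the jam jar are the gold lid (249,192), the blue jar (398,177), the glasses (290,187) and (297,155), and the orange (327,180). I choose the gold lid in the bay. The handle is the arch at (250,226).

Run:
```python
from h import *
f=np.load('top.npz'); im,d=f['im'],f['d']; w=cloud(d,f['K'],f['T'])
c=im[130:290,90:400]; cv2.imwrite('pics/crop.png',cv2.resize(c[...,::-1],None,fx=2.5,fy=2.5,interpolation=cv2.INTER_CUBIC))
for n,(u,v) in dict(trivet=(145,247),board=(332,245),jam=(249,192),bodylid=(250,235),counter=(290,265)).items(): print(n,w[v,u].round(3))
def region(n,m):
    p=w[m]; print(n,len(p),'med',np.nanmedian(p,0).round(4),'mid',((np.nanpercentile(p,1,0)+np.nanpercentile(p,99,0))/2).round(4),'span',(np.nanpercentile(p,99,0)-np.nanpercentile(p,1,0)).round(3))
v,u=np.mgrid[:420,:560]
z=w[...,2]
box=lambda a,b,c,e:(u>=a)&(u<b)&(v>=c)&(v<e)
hsv=cv2.cvtColor(im,cv2.COLOR_RGB2HSV); H,S,V=cv2.split(hsv)
region('trivet',box(105,185,205,290)&(z>0.003)&(z<.03)&(S>80))
region('board',box(295,370,205,285)&(z>0.005)&(z<.03)&(V>150))
region('jam',box(230,270,175,206)&(z>.065)&(z<.085))
region('baytop',box(220,280,160,215)&(z>.045)&(z<.062))
region('handle',box(215,285,195,250)&(z>.165)&(z<.2))
region('handletop',box(215,285,195,250)&(z>.178)&(z<.2))
region('spout',box(200,232,210,245)&(z>.08)&(z<.12))
region('potbody',box(200,285,200,260)&(z>.06)&(z<.115))
```

```text
trivet [0.432 0.275 0.008]
board [ 0.454 -0.285  0.012]
jam [ 0.597 -0.031  0.081]
bodylid [ 0.471 -0.039  0.102]
counter [ 0.391 -0.16  -0.002]
trivet 3114 med [0.4333 0.2785 0.0079] mid [0.4344 0.2785 0.0088] span [0.177 0.177 0.011]
board 2419 med [ 0.4554 -0.2823  0.0122] mid [ 0.4562 -0.2821  0.012 ] span [0.158 0.158 0.012]
jam 302 med [ 0.5947 -0.03    0.0759] mid [ 0.5947 -0.0293  0.0746] span [0.052 0.055 0.013]
baytop 435 med [ 0.6353 -0.0281  0.0548] mid [ 0.6229 -0.0267  0.053 ] span [0.115 0.114 0.015]
handle 95 med [ 0.4972 -0.0344  0.1785] mid [ 0.497  -0.0341  0.1758] span [0.01  0.074 0.02 ]
handletop 52 med [ 0.4971 -0.037   0.182 ] mid [ 0.4965 -0.0343  0.1821] span [0.009 0.047 0.008]
spout 71 med [0.4932 0.0557 0.0917] mid [0.495  0.0438 0.0926] span [0.039 0.056 0.023]
potbody 1059 med [ 0.4925 -0.0305  0.097 ] mid [ 0.5088 -0.0109  0.0847] span [0.129 0.154 0.042]
```

View pics/crop.png

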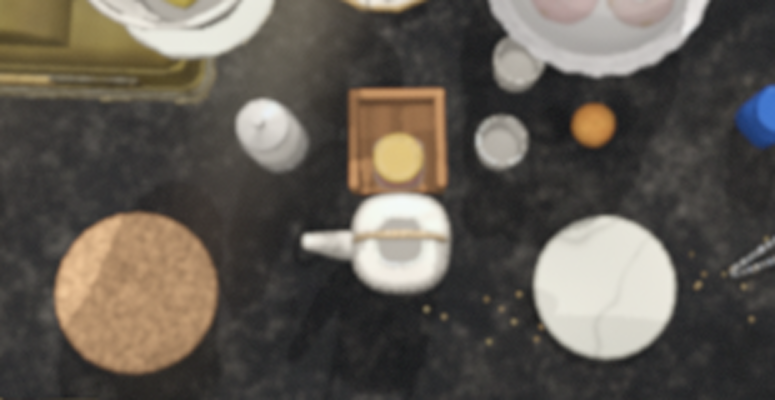

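Run:
```python
from h import *
f=np.load('top.npz'); w=cloud(f['d'],f['K'],f['T'])
m=(w[...,0]>-.05)&(w[...,0]<.55)&(w[...,1]>.15)&(w[...,1]<.75); print('max z left',np.nanmax(w[m][:,2]))
m=(w[...,0]>.55)&(w[...,0]<.68)&(w[...,1]>.05)&(w[...,1]<.2); print('shaker',np.nanmax(w[m][:,2]),np.nanmedian(w[m&(w[...,2]>.03)],0))
for y in(np.pi/2,-np.pi/2):
  for p in((.497,-.034,.30),(.434,.2785,.17),(.595,-.03,.03),(.456,-.282,.04)): print(y,inverse_kinematics(p,[np.pi,0,y]))
```

```text
max z left 0.1597599749622045
shaker 0.31800373521266356 [0.61310543 0.11449724 0.12883221]
1.5707963267948966 [-0.22674625 -0.12566261  1.75720676  0.          1.5100485  -0.22674625]
1.5707963267948966 [ 4.17503130e-01  1.16880724e-02  1.87264925e+00 -4.44089210e-16
  1.25725533e+00  4.17503130e-01]
1.5707963267948966 [-1.82696530e-01  3.74368817e-01  1.74493573e+00 -4.44089210e-16
  1.02228811e+00 -1.82696530e-01]
1.5707963267948966 [-0.7009846   0.23496566  1.90079962  0.          1.00582737 -0.7009846 ]
-1.5707963267948966 None
-1.5707963267948966 None
-1.5707963267948966 None
-1.5707963267948966 [-7.00984601e-01  2.34965659e-01  1.90079962e+00 -4.44089210e-16
  1.00582737e+00  2.44060805e+00]
```

Run:
```python
from h import *
movep([.48,-.034,.33],[np.pi,0,np.pi/2])
im,d,K,T=cap('wrist'); o=observe(); print(o['time_s'],o['eef_pos'],o['q'],T.round(3).tolist())
cv2.imwrite('pics/w1.png',im[...,::-1])
w=cloud(d,K,T); x,y,z=w[...,0],w[...,1],w[...,2]
near=(abs(x-.497)<.1)&(abs(y+.03)<.12)
h=near&(z>.168)&(z<.2); p=w[h]
print('handle',len(p),p.mean(0) if len(p) else None,np.ptp(p,0))
b=near&(z>.145)&(z<.2); q=w[b]; vv=np.linalg.svd((q-q.mean(0))[:,:2],full_matrices=False)[2][0]; print('dir',vv,q.mean(0),np.ptp(q,0))
j=(abs(x-.595)<.05)&(abs(y+.03)<.06)&(z>.068)&(z<.085)
print('jam',j.sum(),np.nanmedian(w[j],0))
s=(abs(x-.497)<.05)&(y>.04)&(y<.1)&(z>.06)&(z<.12); print('spout',np.nanmedian(w[s],0),np.nanmax(w[s],0))
```

```text
2.7 [ 0.48008327 -0.0333234   0.32985621] [-2.33518778e-01 -1.77907065e-01  1.74878960e+00  2.19792400e-04
  1.57098137e+00 -2.34780587e-01] [[1.0, 0.002, 0.001, 0.481], [0.002, -0.962, -0.273, 0.036], [0.001, 0.273, -0.962, 0.473], [0.0, 0.0, 0.0, 1.0]]
handle 590 [ 0.4966279  -0.03301261  0.17868403] [0.0115635  0.0722298  0.01806535]
dir [ 0.0312918  -0.99951029] [ 0.49643742 -0.02881344  0.17421081] [0.0129178  0.09646292 0.04088748]
jam 1419 [ 0.59384147 -0.02862369  0.07576772]
spout [0.49325249 0.05489458 0.08994541] [0.50629626 0.07427023 0.10169281]
```

View pics/w1.png

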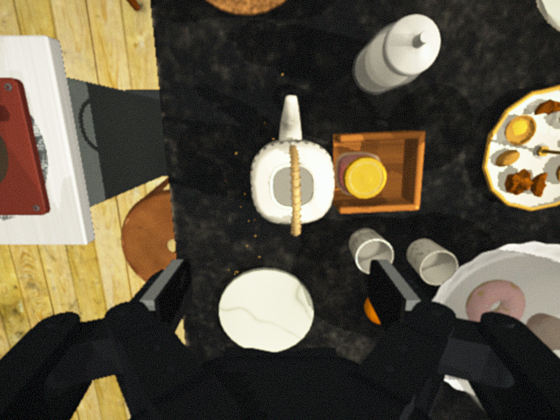

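Run:
```python
from h import *
R=[np.pi,0,np.pi/2+.0313]
movep([.4966,-.0335,.23],R)
gripper_to(.05,60)
print(move_l([.4966,-.0335,.158],feed=.08,max_force=10))
gripper_to(0,90); o=observe(); print(o['opening'],o['grasp_force'],o['ft_force'],o['eef_pos'])
move_l([.4966,-.0335,.185],feed=.06)
o=observe(); print(o['time_s'],o['opening'],o['ft_force'],o['torque'],o['eef_pos'])
im,d,K,T=cap('side'); cv2.imwrite('pics/s1.png',cv2.resize(im[130:330,180:400,::-1],None,fx=2.5,fy=2.5))
```

```text
False
0.005811232280730131 88.03505867906097 [-2.17152989  1.3555789   4.18249914] [ 0.49657016 -0.03350199  0.15848411]
5.7583 0.005889746039016768 [ 0.85161075  0.84105213 -6.61081413] [ 0.0446421  -0.00061763 -0.02345488] [ 0.49672748 -0.03349663  0.18510189]
```

View pics/s1.png

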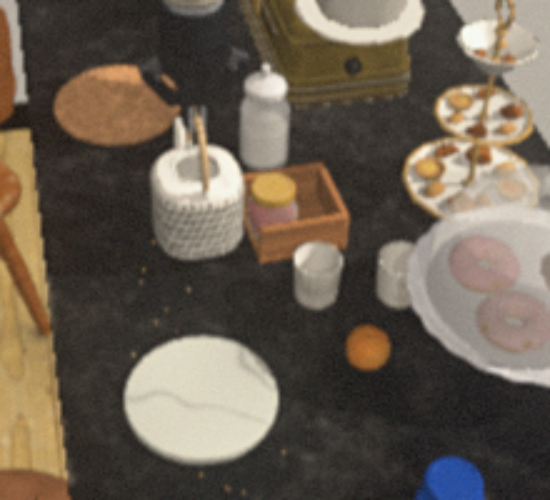

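The pot hangs level from the gripper at crop (200,200), clear of the jar at (273,195). I'll move it to the trivet.

Run:
```python
from h import *
move_l([.4966,-.0335,.225],feed=.12)
move_l([.4344,.2785,.225],feed=.2)
move_l([.4344,.2785,.173],feed=.1)
print(move_l([.4344,.2785,.163],feed=.02,max_force=4))
o=observe(); print(o['time_s'],o['opening'],o['ft_force'],o['eef_pos'])
im,d,K,T=cap('top')
w=cloud(d,K,T); x,y,z=w.transpose(2,0,1)
c=(x>.52)&(x<.7)&(abs(y+.03)<.1)
j=c&(z>.068)&(z<.085); print('jam',j.sum(),np.nanmedian(w[j],0),np.ptp(w[j],0))
gripper_to(.05); hold(.2)
move_l([.4344,.2785,.25],feed=.15)
im,d,K,T=cap('side'); cv2.imwrite('pics/s2.png',cv2.resize(im[130:330,180:400,::-1],None,fx=2.5,fy=2.5))
w=cloud(d,K,T); x,y,z=w.transpose(2,0,1)
print(observe()['time_s'])
```

```text
True
9.1083 0.005740098898450493 [-3.20720776 -0.47248189  5.15035296] [0.43414676 0.27895089 0.16648609]
jam 301 [ 0.59483049 -0.0301874   0.07583634] [0.05285068 0.05560197 0.01352939]
10.625
```

View pics/s2.png

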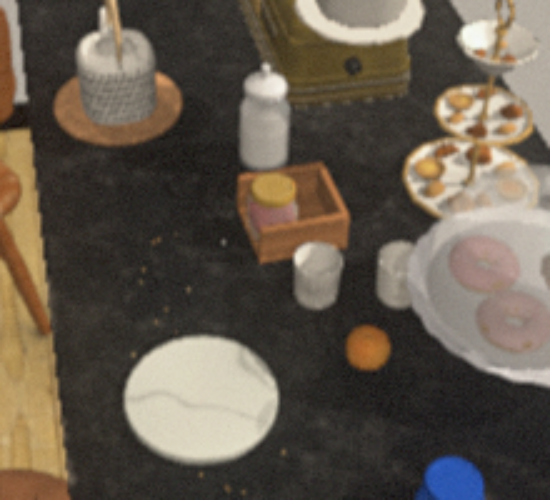

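Pot stands upright on the trivet at (117,80), and the jar is untouched at (273,200). Next I'll move over the jar and take a close look.

Run:
```python
from h import *
gripper_to(.085)
movep([.57,-.05,.25],[np.pi,0,np.pi/2])
im,d,K,T=cap('wrist'); print(observe()['time_s'])
w=cloud(d,K,T); x,y,z=w.transpose(2,0,1)
c=(x>.53)&(x<.7)&(y>-.12)&(y<.05)
j=c&(z>.066)&(z<.085); p=w[j][:,:2].astype(np.float32)
print('jam',j.sum(),np.nanmedian(w[j],0),cv2.minEnclosingCircle(p),np.percentile(p,[1,99],axis=0))
b=c&(z>.05)&(z<.06)&(np.hypot(x-.594,y+.03)>.036); p=w[b][:,:2].astype(np.float32); print('bay',b.sum(),cv2.minAreaRect(p),np.percentile(p,[1,99],axis=0))
for s in(1,-1):
    q=p[(s*(p[:,1]+.03)>.035)&(p[:,0]<.65)]; 
    if len(q)>10: print('wall',s,q.mean(0),np.polyfit(q[:,0],q[:,1],1))
cv2.imwrite('pics/w2.png',im[...,::-1])
```

```text
12.45
jam 2184 [ 0.59506769 -0.02822426  0.07579103] ((0.5952618718147278, -0.029558341950178146), 0.028683077543973923) [[ 0.56891775 -0.05558385]
 [ 0.62113004 -0.00265583]]
bay 2615 ((0.6228607892990112, -0.027119066566228867), (0.1163080632686615, 0.1120309829711914), 3.012683868408203) [[ 0.56554657 -0.08359784]
 [ 0.68101128  0.02957928]]
wall 1 [0.6062255  0.02311435] [ 0.05190925 -0.00835435]
wall -1 [ 0.6087262  -0.07784424] [ 0.05092086 -0.10884114]
```

View pics/w2.png

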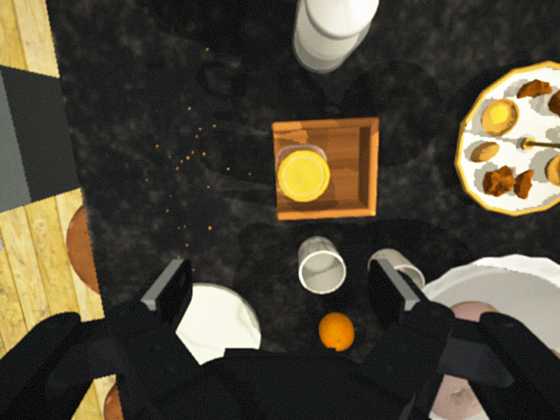

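The jar's lid is at (303,175), centred laterally in the bay, with the bay turned about 3°. Lid radius and height both check out. I'll grip it along the bay's x.

Run:
```python
from h import *
R=[np.pi,0,np.pi/2+.051]
movep([.595,-.0293,.12],R)
print(move_l([.595,-.0293,.020],feed=.1,max_force=10))
gripper_to(.04,50); o=observe(); print(o['opening'],o['grasp_force'],o['ft_force'],o['eef_pos'])
move_l([.595,-.0293,.05],feed=.08); o=observe(); print(o['opening'],o['grasp_force'],o['ft_force'])
move_l([.595,-.0293,.13],feed=.15)
move_l([.50,-.06,.13],feed=.2)
move_l([.456,-.282,.13],feed=.2)
move_l([.456,-.282,.033],feed=.12)
print(move_l([.456,-.282,.022],feed=.02,max_force=4))
o=observe(); print(o['time_s'],o['opening'],o['ft_force'],o['eef_pos'])
gripper_to(.085); hold(.2)
move_l([.456,-.282,.20],feed=.15)
im,d,K,T=cap('top'); print(observe()['time_s'])
w=cloud(d,K,T); x,y,z=w.transpose(2,0,1)
g=(abs(x-.434)<.1)&(abs(y-.2785)<.1)
p=w[g&(z>.175)&(z<.21)];print('handle',len(p),p.mean(0),np.ptp(p,0))
cv2.imwrite('pics/t3.png',cv2.resize(im[130:290,90:400,::-1],None,fx=2.5,fy=2.5))
```

```text
False
0.057104129940266424 52.98062101006508 [-0.69515857  0.22933485  5.40376428] [ 0.59566961 -0.02942145  0.02101771]
0.0565698801759301 52.11722016334534 [ 0.60180534  0.22786276 -2.77299719]
True
19.0833 0.0566823538654237 [-0.48333077  0.41831611  4.69316762] [ 0.45652051 -0.28245858  0.02700649]
21.0417
handle 103 [0.43490159 0.27365126 0.18611971] [0.00961132 0.07225431 0.02021173]
```

View pics/t3.png

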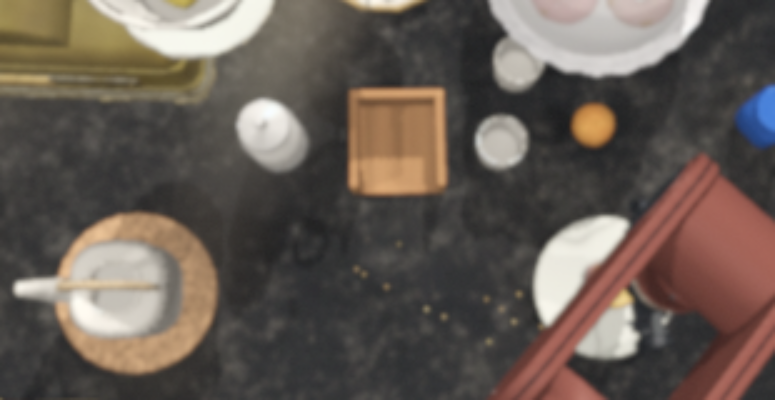

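The jar is on the board at (615,285), partly hidden by the arm. The pot is on the trivet at (120,285) and the bay is empty. Now the return.

Run:
```python
from h import *
gripper_to(.05)
movep([.4344-.0166,.2785,.34],[np.pi,0,np.pi/2])
im,d,K,T=cap('wrist')
w=cloud(d,K,T); x,y,z=w.transpose(2,0,1)
g=(abs(x-.434)<.1)&(abs(y-.2785)<.12)
p=w[g&(z>.176)&(z<.208)];print('handle',len(p),p.mean(0),np.ptp(p,0))
q=w[g&(z>.153)&(z<.208)]; vv=np.linalg.svd((q-q.mean(0))[:,:2],full_matrices=False)[2][0]; print('dir',vv,q.mean(0))
im,d,K,T=cap('top'); w=cloud(d,K,T); x,y,z=w.transpose(2,0,1)
j=(abs(x-.456)<.085)&(abs(y+.282)<.085)&(z>.07)&(z<.095); print('jar',j.sum(),np.nanmedian(w[j],0),np.ptp(w[j],0))
print(observe()['time_s'])
```

```text
handle 592 [0.43452918 0.27929951 0.18660336] [0.01251903 0.07235275 0.01831473]
dir [ 0.03354021 -0.99943737] [0.43430095 0.28355757 0.18198369]
jar 310 [ 0.4574198  -0.2811385   0.08213711] [0.05526531 0.05355243 0.01808356]
23.6667
```

Run:
```python
from h import *
R=[np.pi,0,np.pi/2+.0330]
movep([.4345,.2788,.235],R)
print(move_l([.4345,.2788,.1665],feed=.08,max_force=10))
gripper_to(0,90); o=observe(); print(o['opening'],o['grasp_force'],o['eef_pos'])
move_l([.4345,.2788,.225],feed=.08)
move_l([.4966,-.0335,.225],feed=.18,rotation=[np.pi,0,np.pi/2+.0313])
move_l([.4966,-.0335,.165],feed=.1)
print(move_l([.4966,-.0335,.154],feed=.02,max_force=4))
o=observe(); print(o['time_s'],o['opening'],o['ft_force'],o['eef_pos'])
gripper_to(.05); hold(.2)
move_l([.4966,-.0335,.24],feed=.12)
gripper_to(.085)
movep([.48,-.034,.33],[np.pi,0,np.pi/2])
im,d,K,T=cap('wrist'); print(observe()['time_s'])
w=cloud(d,K,T); x,y,z=w.transpose(2,0,1)
near=(abs(x-.497)<.1)&(abs(y+.03)<.12)
p=w[near&(z>.168)&(z<.2)]; print('handle',p.mean(0),np.ptp(p,0))
q=w[near&(z>.145)&(z<.2)]; print('dir',np.linalg.svd((q-q.mean(0))[:,:2],full_matrices=False)[2][0],q.mean(0))
im,*_=cap('side'); cv2.imwrite('pics/s3.png',cv2.resize(im[130:330,180:400,::-1],None,fx=2.5,fy=2.5))
```

```text
False
0.005656702209652749 88.03054706963849 [0.43442236 0.2790116  0.16702588]
True
29.6167 0.0052891237951102526 [-3.33868651 -0.86887694  5.25315496] [ 0.49659687 -0.0336307   0.15893948]
32.1
handle [ 0.49703658 -0.03313361  0.1785764 ] [0.01250108 0.07116544 0.01818734]
dir [ 0.03134253 -0.9995087 ] [ 0.49685252 -0.02872995  0.17400568]
```

View pics/s3.png

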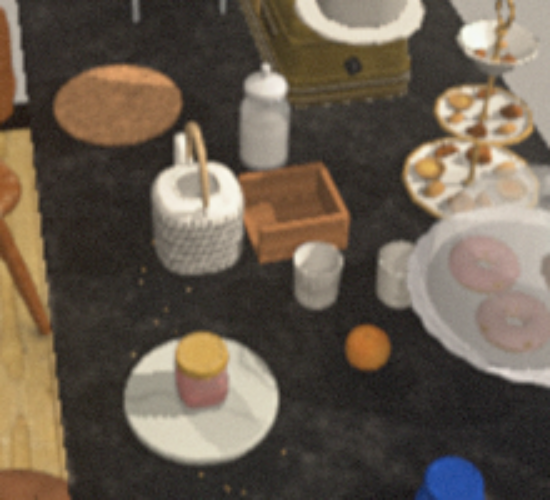

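Pot is back in front of the bay at (198,215), within 0.5 mm of where it stood. The jar stands upright on the board at (202,370), and the robot is clear.

```bash
python3 -c "
from plant import *
print(job_done())"
```

```text
the job is handed in; nothing more can be done
None
```

The job is done and handed in at about 32 s: the jam jar stands on the marble board, and the teapot is back in front of the bay, facing the same way and within 0.5 mm of its first position.

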